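# Put the short tin away in the lidded keeper box

### The job

On the cake-packing table, lift the hinged lid of the white keeper box by its bar, push it up past its balance point and ease it over until it leans on the rubber buffer of its rest and stays open by itself; do not let it drop on the buffer and do not force the buffer. Then set the short metal tin gently down upright on the floor of the open box, beside the jar already in there, and leave the other tin and the jars where they stand.

Things in the scene. Friction and masses are not known exactly. Their poses are not given: they have to be found in the camera images.
- box: White steel keeper box, fixed, 160 (its x) x 260 (its y) x 100 mm high. Origin: centre of its underside, z up. Lid hinge on the top edge of its +x side, bar handle at its -x side. A fixed steel post, 215 mm high, stands 215 mm out on +x at y = 0; at 200 mm height its rod points in -x with a 20 mm rubber ball buffer, hand-set 39 to 95 mm behind the hinge axis, not measured.
- empty_end (a point): Middle of the box's floor at its empty -y end: x = 0, y = -55, z = 5 mm in the box's frame. The box's walls and floor are 5 mm thick, its inside 150 (x) x 250 (y) mm and 95 mm deep; a jar stands at the +y end.
- lid (a joint): Angle of the lid, rad: 0 shut (level), 1.57 upright (its balance point), more when leaning back. Easy-running hinge: let go below 1.57 it falls shut, above it falls open onto the buffer, too fast (limit 1 rad/s past 1.6) unless let go within about 0.02 rad of it. It rests on the buffer at an angle between 1.76 and 2.20, unknown beforehand: it must be felt.
- lid_hinge (a point): Point on the hinge axis at mid-width: x = 80, y = 0, z = 100.5 mm in the box's frame; the axis runs along the box's y and the lid opens by turning positively about +y. Lid: wooden board 160 x 260 x 8 mm, 0.2 to 0.45 kg with its bar. Against the sprung buffer, the push at the bar grows 0.8 N per mm; the buffer gets twice the push at the bar and must stay under 25 N.
- bar (a point): Middle of the lid's round bar handle, 12 mm thick, 120 mm free length, parallel to the hinge, 60 mm out from the lid's free edge (clear gap to pinch it from above, fingers closing along the box's x). Lid shut: 220 mm from the hinge axis in the box's -x and 4 mm above it, 104 mm above the table. Circles with the lid. Let go of it with the buffer only lightly pressed, or the lid is thrown back.
- tin_center (a point): Centre (half-way up) of the short plain metal tin: cylinder 56 mm in diameter, 70 mm high, with a 12 mm lid band 1 mm proud near the top, about 0.2 kg, standing upright on the table on the side of the box's bar; the shortest of three vessels there, which swap places. Site z is its axis.
- tall_tin_center (a point): Centre of the tall metal tin, 56 mm in diameter and 115 mm high, standing on the table. A bystander.
- jar_center (a point): Centre of the glass jar, 60 mm in diameter and 85 mm high with a white cap, standing on the table. A bystander.
- inner_jar_center (a point): Centre of the white ceramic jar, 52 mm in diameter and 75 mm high, that already stands inside the box at its +y end (60 to 85 mm from the middle). A bystander; the -y end of the box is empty.
Not all that is in view belongs to the job. Leave any green, purple or yellow look-alike of the part that bears tin_center alone.

How it is judged:
By the outcome, as a careful person would: the job done as asked, in the order asked, and still so for the second after the job is handed in, with the robot touching nothing.
It also fails if it takes over 72 s, if anything falls off the work surface, if the arm or the gripper's body presses on something with over 40 N, if the wrist force passes 120 N, or if a joint passes its speed limit or range.

### The arm

A 6-joint arm with a two-finger parallel gripper is mounted at the origin on the work surface. World frame = base frame: x ahead of the robot, y to its left, z up, the work surface at z = 0. Lengths are in mm, angles in rad, forces in N, time in s.
With the tool pointing down it reaches from about 350 to 875 mm from the base axis. Payload 4.2 kg.
Tool frame: the origin (TCP) lies between the finger pads; the fingertips stand 14 mm ahead of it and the grasp point (between the pads) lies 5 mm behind it; z points along the fingers, y is the line along which they close (so a half turn about z gives the same grasp; the last joint's range is limited). The gripper opens to 85 mm and grips with 20 to 120 N. Pads are 22 mm wide; open, the fingers measure 114 mm over their backs; the gripper's body (76 mm by 85 mm) begins 54 mm behind the grasp point. The pads swing forward as they close: fully open they stand 13 mm farther back than shut.
Start: joints at [1.58, 0.385, 0.008, 0, -1.194, -0.259], TCP at [154.475, 605.588, 245.312] pointing down, gripper open.
Joint ranges: [-3.14, 3.14], [-1.21, 2.06], [-1.07, 1.41], [-3.16, 2.05], [-2.99, -0.16], [-3.1, 3.1]. Speed limits (rad/s): [2.79, 2.79, 3.14, 3.14, 3.14, 3.14].

### API

Orientations are given as a unit quaternion [x, y, z, w].
In Python, from bench import * gives the robot as it stands.
- The arm moves only by the tool carry_out, never from a script. Its argument "motion" is a list of rows, each a list of 7 numbers: the turn, a rotation vector about the tool's x, y, z in rad, then the shift along the tool's x, y, z in mm, then the opening, from -1 (shut) to 1 (fully open), so that 0 is half open. A call has 1 to 5 rows; each row is the pose to reach, as a shift and turn from the pose commanded when the call began, along the tool's axes at that moment; what a row does not reach only later rows make up. A row lasts 1/8 s, in which the tool goes at most 62.5 mm and 10.7 degrees, less where a joint would pass 70% of its speed; a pose out of reach is approached as far as the arm can. A call with a gripper value outside its range is refused whole. The fingers move at their own pace and stop on an object; the grip force is fixed at half the most. Time passes only in rows, so rows that repeat a pose let the fingers close. It gives the time, the measured TCP pose, the force, the opening and the grip force at its end, in the units of the state.
- read_state(): the state, without advancing time (a new reading comes with each control period).
- get_image(name): name is "side" or "top" or "wrist"; returns a dict with "color" (480x640x3 uint8, blue, green, red), "mtx" (3x3 intrinsics, pixels), "position" and "orientation" of the camera in the world. Camera axes: x right, y down, z forward; pixel columns grow to the right and rows downward; lengths in mm; the calibration is good to about 2 mm. A picture is of the moment at which its call begins. There is no depth.
- job_done(): hands the job in; it is judged then, once.
The state is a dict: "clock": time; "joints": joint angles; "joint_vel": joint speeds; "joint_efforts": joint torques, N m; "position": TCP position; "ee_rot": TCP orientation; "contact_force": force on the tool from outside, world axes, zero at the start; "wrist_torque": the same for the moment, N m; "gripper_width": finger opening in mm; "grasp_force": force on a finger pad.
Only numpy, scipy, OpenCV 4.12 (cv2) and the standard library are available. Lean on these libraries where they do the work, as an engineer would, in place of code of your own. Each camera call takes 0.05 s, during which the arm holds its last target. There are 200 camera calls.

## Working session

There is one attempt and no reset: what is moved stays moved. The work goes in short steps, Python scripts to look and compute and a tool call to move; the robot and the scene stay as the last step left them, time stands still between calls to the robot, and variables do not carry over. Pictures are saved under pics/ and viewed, at most 10 in all, crops included, and the job is handed in when it is done.

Besides the shell and the picture viewer there is one more tool, called after "Request:" as name(argument=value, ...), one argument or row to a line, values as JSON. carry_out: Moves the arm, as the interface text tells. Its arguments: {"type":"object","properties":{"motion":{"type":"array"}},"required":["motion"]}

```bash
mkdir -p pics
python3 - <<'E'
from bench import *
import cv2,numpy as np
s=read_state(); print(s)
for n in("top","side"):
    g=get_image(n); cv2.imwrite(f"pics/{n}0.png",g["color"]); print(n,g["mtx"],g["position"],g["orientation"])
E
```

```text
{'clock': 0.0, 'joints': array([ 1.57958508e+00,  3.85543528e-01,  6.62300708e-03, -5.10507365e-04,
       -1.19400097e+00, -2.58635898e-01]), 'joint_vel': array([ 0.00169619, -0.00018338,  0.00237796, -0.00239192, -0.00011711,
       -0.00086966]), 'joint_efforts': array([ 3.77306324e-04, -3.92284799e+01,  1.88399041e+01,  4.18596670e+00,
       -4.51592627e-03,  9.28195590e-06]), 'position': array([154.35358091, 605.06414429, 244.22660727]), 'ee_rot': array([ 9.92194867e-01, -1.24692266e-01, -9.34723270e-05,  1.08472548e-03]), 'contact_force': array([0.04222372, 0.03859188, 0.32590714]), 'wrist_torque': array([ 0.00269403, -0.02492656, -0.01962818]), 'grasp_force': 0.0, 'gripper_width': 85.25472691988992}
top [[531.29526129   0.         313.66940155]
 [  0.         531.29526129 239.31403427]
 [  0.           0.           1.        ]] [ 438.83354545  116.86164635 1010.20809647] [-0.7026966   0.71039976 -0.036864    0.01380995]
side [[462.5734673    0.         319.82061743]
 [  0.         462.5734673  234.77659506]
 [  0.           0.           1.        ]] [ 258.78555681 -373.51450232  672.26233788] [ 0.9096358  -0.21120663  0.07630354 -0.34947424]
```

View pics/top0.png

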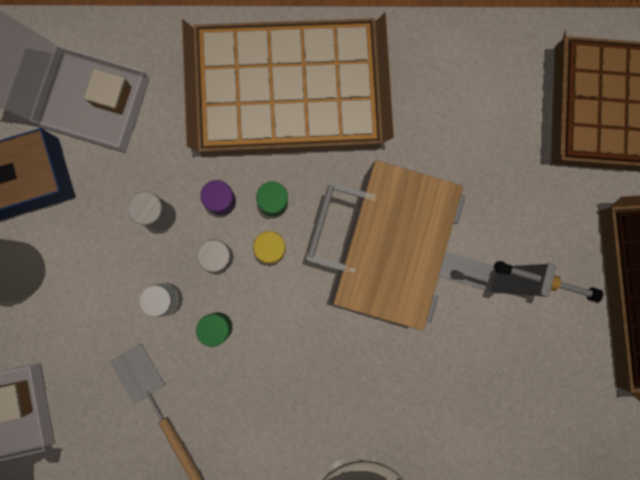

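View pics/side0.png

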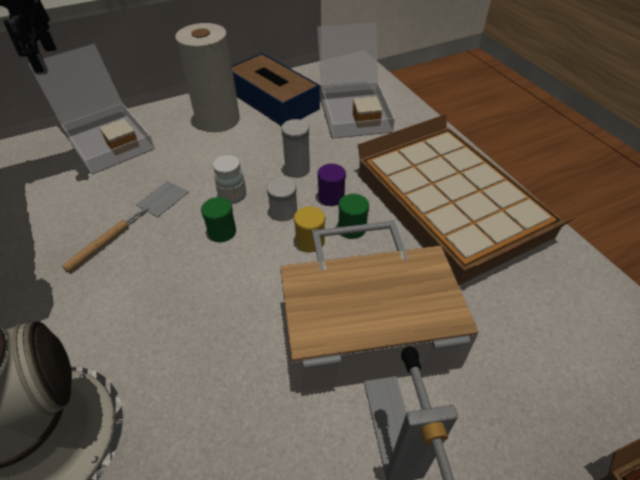

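The top view shows the lid with corners near (376,161), (462,185), (424,328) and (336,304), its bar at about (320,225), and the post and buffer to the right. The pale vessels are the tall tin at top (146,209) / side (296,147), the jar at top (158,300) / side (229,180), and the shortest grey one at top (214,256) / side (283,199). That last one fits tin_center. The purple, green and yellow ones are look-alikes. I'll confirm in a crop.

Run:
```python
import cv2
a=cv2.imread("pics/top0.png")[150:340,190:470]; b=cv2.imread("pics/side0.png")[110:260,200:320]
cv2.imwrite("pics/c1.png",cv2.resize(a,None,fx=2.8,fy=2.8,interpolation=cv2.INTER_CUBIC))
cv2.imwrite("pics/c2.png",cv2.resize(b,None,fx=4,fy=4,interpolation=cv2.INTER_CUBIC))
```

```text
(no output)
```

View pics/c1.png

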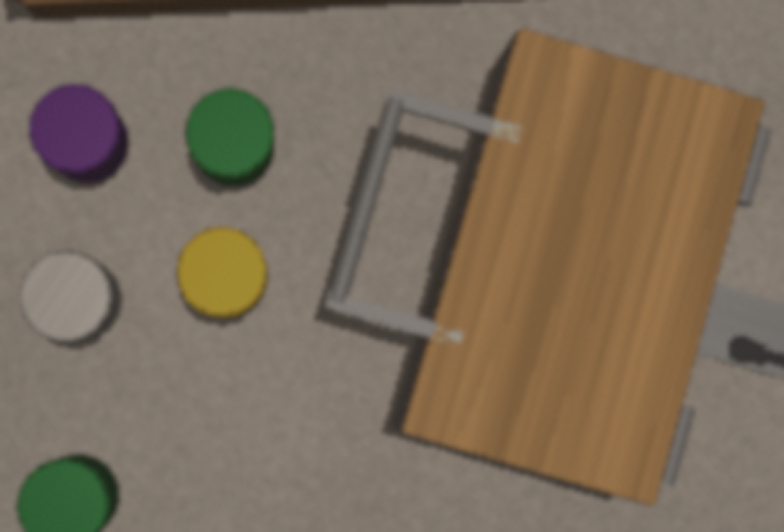

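View pics/c2.png

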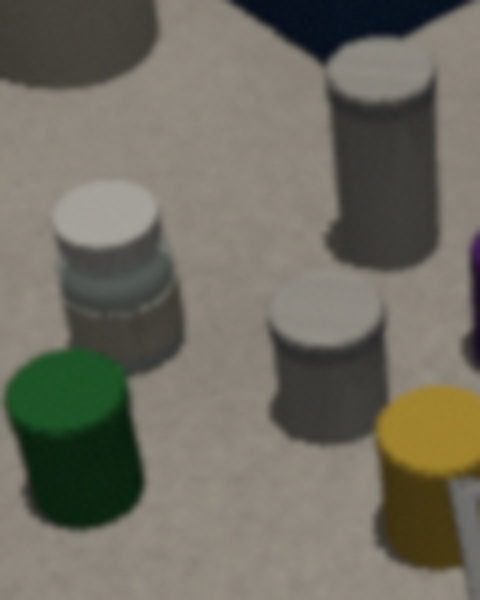

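The crops confirm it: the plain grey tin at crop1 (67,297), full image (214,256), is the shortest and uncoloured. The tall tin and the jar are clearly separate. Lid corners in crop1 are (520,30), (764,100), (655,503) and (404,432). The bar ends are (394,100) and (332,302).

```bash
cat > h.py <<'E'
import numpy as np,cv2
from scipy.spatial.transform import Rotation as R
from scipy.optimize import least_squares
from bench import *
class Cam:
    def __init__(s,n):
        g=get_image(n); s.img=g["color"];s.K=np.array(g["mtx"]);s.p=np.array(g["position"]);s.R=R.from_quat(g["orientation"]).as_matrix()
    def proj(s,X):
        c=(np.atleast_2d(X)-s.p)@s.R; u=c@s.K.T; return u[:,:2]/u[:,2:]
    def ray(s,uv,z):
        d=s.R@np.linalg.solve(s.K,[*uv,1]); return s.p+d*(z-s.p[2])/d[2]
def box(b,P): # box-frame pts -> world
    c,s=np.cos(b[2]),np.sin(b[2]); P=np.atleast_2d(P); return np.c_[b[0]+c*P[:,0]-s*P[:,1],b[1]+s*P[:,0]+c*P[:,1],P[:,2]]
E
python3 - <<'E'
from h import *
T=Cam("top");S=Cam("side")
f=lambda c:(np.array(c)+.5)/2.8-.5+[190,150]
uv=np.array([f(c) for c in [(520,30),(764,100),(655,503),(404,432),(394,100),(332,302)]])
P=np.array([(-80,130,108.5),(80,130,108.5),(80,-130,108.5),(-80,-130,108.5),(-140,60,104.5),(-140,-60,104.5)])
r=least_squares(lambda b:(T.proj(box(b,P))-uv).ravel(),[438,-30,-1.8])
b=r.x;print("box",b,"yaw deg",np.degrees(b[2]),"res",r.fun.round(2))
sd=np.array([(444,249),(475,333),(290,354),(282,265)])  # side approx lid corners
print("side proj",S.proj(box(b,P)).round(1).tolist())
print("bar",box(b,[-140,0,104]),"hinge",box(b,[80,0,100.5]),"empty",box(b,[0,-55,5]),"bar up",box(b,[80,0,320]))
print("tin top-cam",T.ray(f((67,297)),70),"side",S.ray(((328.5)/4-.5+200,313.5/4-.5+110),70))
for n,c in dict(yellow=(221,272),green=(230,133),purple=(75,130),g2=(65,500)).items(): print(n,T.ray(f(c),70))
print("tall",T.ray((146,209),115),"jar",T.ray((157,300),85))
E
```

```text
box [494.05304577 -58.49061594  -1.86469428] yaw deg -106.83911206647531 res [-1.01 -1.47  0.48 -0.47  0.07  1.43 -0.99  0.48 -0.65  2.66  2.11 -2.67]
side proj [[440.9, 243.5], [479.3, 330.2], [291.8, 358.6], [279.6, 264.6], [388.6, 223.7], [318.2, 232.4]]
bar [[534.60897779  75.50646007 104.        ]] hinge [[ 470.87822747 -135.06037365  100.5       ]] empty [[441.41133734 -42.55792836   5.        ]] bar up [[ 470.87822747 -135.06037365  320.        ]]
tin top-cam [478.90933754 262.36417168  70.        ] side [477.84652792 256.94924167  70.        ]
yellow [493.66747475 165.65996769  70.        ]
green [582.15084919 159.41927017  70.        ]
purple [584.77081932 257.46819335  70.        ]
g2 [352.46697792 263.42661032  70.        ]
tall [556.7773291  368.45506666 115.        ] jar [403.32532646 356.554843    85.        ]
```

```bash
cat >> h.py <<'E'
def togo(t,yaw=None):
    """print tool-frame shift/turn from measured pose to TCP target t, tool down with tool y at world angle yaw"""
    s=read_state(); Rt=R.from_quat(s["ee_rot"]); d=Rt.inv().apply(np.array(t)-s["position"])
    w=np.zeros(3)
    if yaw is not None:
        y=np.array([np.cos(yaw),np.sin(yaw),0]); z=np.array([0,0,-1.]); G=np.c_[np.cross(y,z),y,z]
        w=(Rt.inv()*R.from_matrix(G)).as_rotvec()
    print("turn",w.round(4),"shift",d.round(1),"| pos",s["position"].round(1),"F",s["contact_force"].round(2),"t",round(s["clock"],2),"w",round(s["gripper_width"],1))
E
python3 - <<'E'
from h import *
T=Cam("top");S=Cam("side")
f=lambda c:(np.array(c)+.5)/2.8-.5+[190,150]
uv=np.array([f(c) for c in [(520,30),(764,100),(655,503),(404,432),(363,201)]])
P=np.array([(-80,130,108.5),(80,130,108.5),(80,-130,108.5),(-80,-130,108.5),(-140,0,107)])
sd=np.array([(443,250),(475,331),(294,354),(281,264)])
r=least_squares(lambda b:np.r_[(T.proj(box(b,P))-uv).ravel(),.5*(S.proj(box(b,P[:4]))-sd).ravel()],[494,-58,-1.86])
b=r.x;print("box",b,r.fun.round(1)); np.save("box.npy",b)
bar=box(b,[-140,0,104])[0];print("bar",bar,"hinge",box(b,[80,0,100.5]))
togo([bar[0],bar[1],170],b[2])
E
```

```text
box [493.98334294 -58.63449834  -1.86896679] [-0.6 -1.5  0.8 -0.2 -0.2  1.6 -1.2  0.2  1.  -0.6 -0.9 -3.1  2.1 -0.2
 -1.3  2.2 -0.6  0.2]
bar [535.11140706  75.18807951 104.        ] hinge [[ 470.48159201 -135.10454282  100.5       ]]
turn [ 0.0007 -0.0001  0.0484] shift [500.  419.6  75.3] | pos [154.4 605.4 244.9] F [ 0.16 -0.11  0.55] t 0.3 w 85.7
```

Request:
carry_out(
  motion=[
    [0,0,0.01,40,33.5,0,1],
    [0,0,0.02,80,67,0,1],
    [0,0,0.03,120,100.5,0,1],
    [0,0,0.04,160,134,0,1],
    [0,0,0.048,200,168,0,1],
  ],
)

```text
clock: 0.92
position: [307.5, 391.9, 245.5]
ee_rot: [0.989, -0.148, 0.0, -0.0]
contact_force: [0.7, 0.4, 0.3]
gripper_width: 85.3
grasp_force: 0.0
```

Request:
carry_out(
  motion=[
    [0,0,0,40,33.5,0,1],
    [0,0,0,80,67,0,1],
    [0,0,0,120,100.5,0,1],
    [0,0,0,160,134,0,1],
    [0,0,0,200,168,0,1],
  ],
)

```text
clock: 1.55
position: [449.3, 172.6, 245.6]
ee_rot: [0.989, -0.148, 0.0, -0.0]
contact_force: [0.5, 0.9, 0.4]
gripper_width: 84.9
grasp_force: 0.0
```

Request:
carry_out(
  motion=[
    [0,0,0,40,25,0,1],
    [0,0,0,80,45,0,1],
    [0,0,0,110,60,15,0.6],
    [0,0,0,110,60,20,0.2],
    [0,0,0,110,60,20,0.2],
  ],
)

```text
clock: 2.17
position: [535.7, 84.4, 224.8]
ee_rot: [0.989, -0.148, -0.001, 0.0]
contact_force: [0.3, -0.2, 0.4]
gripper_width: 51.3
grasp_force: 0.0
```

Run:
```python
from h import *
b=np.load("box.npy");bar=box(b,[-140,0,104])[0]
togo([bar[0],bar[1],99],b[2])
W=Cam("wrist");cv2.imwrite("pics/w1.png",W.img);print(W.p)
P=[(-140,60,104),(-140,-60,104),(-80,60,108),(-80,-60,108),(-140,0,104),(-80,130,108),(-80,-130,108)]
print(W.proj(box(b,P)).round(0).tolist())
```

```text
turn [0.0008 0.0011 0.0001] shift [  2.3   8.9 125.8] | pos [535.7  84.4 224.8] F [ 0.26 -0.2   0.43] t 2.17 w 51.3
[613.10838723  60.87115031 352.9084744 ]
[[332.0, 140.0], [330.0, 319.0], [435.0, 140.0], [419.0, 321.0], [331.0, 236.0], [447.0, 5.0], [411.0, 406.0]]
```

View pics/w1.png

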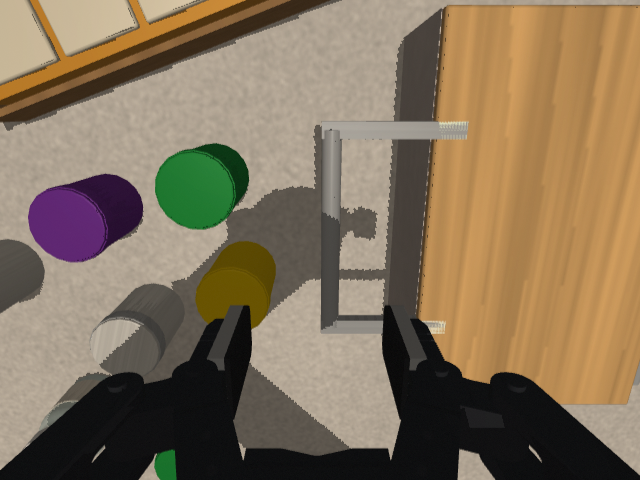

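The wrist view shows the bar as a vertical line at u≈331 (ends at v≈130 and 327) and the lid edge from (444,8) to (418,404). The box model predicts this within a few pixels. I'll descend and pinch.

Request:
carry_out(
  motion=[
    [0,0,0,1,4,40,0.2],
    [0,0,0,2,9,80,0.2],
    [0,0,0,2,9,110,0.2],
    [0,0,0,2,9,126,0.2],
    [0,0,0,2,9,126,0.2],
  ],
)

```text
clock: 2.85
position: [534.7, 75.9, 99.0]
ee_rot: [0.989, -0.148, -0.001, 0.0]
contact_force: [-0.7, 0.8, 0.7]
gripper_width: 51.1
grasp_force: 0.0
```

Request:
carry_out(
  motion=[
    [0,0,0,0,0,0,-0.3],
    [0,0,0,0,0,0,-0.55],
    [0,0,0,0,0,0,-0.7],
    [0,0,0,0,0,0,-0.75],
    [0,0,0,0,0,0,-0.9],
  ],
)

```text
clock: 3.48
position: [535.7, 75.1, 100.2]
ee_rot: [0.989, -0.148, 0.0, -0.0]
contact_force: [-1.6, -0.5, 5.4]
gripper_width: 10.0
grasp_force: 58.4
```

Request:
carry_out(
  motion=[
    [0,0,0,0,0,0,-0.9],
    [0,0,0,0,0,0,-0.9],
  ],
)

```text
clock: 3.72
position: [535.7, 75.2, 100.2]
ee_rot: [0.989, -0.148, 0.0, -0.0]
contact_force: [-2.1, -0.9, 5.4]
gripper_width: 10.1
grasp_force: 58.4
```

Run:
```python
from h import *
b=np.load("box.npy");bar=box(b,[-140,0,104])[0]
togo([bar[0],bar[1],99],b[2]); s=read_state(); print(s["grasp_force"],s["wrist_torque"])
```

```text
turn [-0.0002 -0.0008  0.0006] shift [-0.6  0.2  1.2] | pos [535.7  75.2 100.2] F [-2.1  -0.92  5.39] t 3.73 w 10.1
58.44285249710083 [-0.20655412  0.4651543  -0.01687662]
```

Request:
carry_out(
  motion=[
    [0,0,0,0,1.2,-16,-0.9],
    [0,0,0,0,3,-33,-0.9],
    [0,0,0,0,6.3,-49,-0.9],
    [0,0,0,0,10.9,-65,-0.9],
    [0,0,0,0,10.9,-65,-0.9],
  ],
)

```text
clock: 4.35
position: [532.5, 64.9, 165.8]
ee_rot: [0.989, -0.149, 0.001, -0.001]
contact_force: [1.2, 3.0, -1.8]
gripper_width: 10.1
grasp_force: 58.6
```

```bash
cat >> h.py <<'E'
def chk():
    s=read_state();b=np.load("box.npy");h=box(b,[80,0,100.5])[0]
    g=R.from_quat(s["ee_rot"]).apply([0,0,-5])+s["position"]-h; g[2]-=1.2 # bar slid in pads
    ex=np.array([np.cos(b[2]),np.sin(b[2]),0]); x=g@ex; f=s["contact_force"]
    th=np.arctan2(g[2],-x)-np.arctan2(3.5,220)
    print("t",round(s["clock"],2),"x,z",round(x,1),round(g[2],1),"r",round(np.hypot(x,g[2]),1),"theta",round(th,3),"Fx,Fy,Fz box",np.round([f@ex,f@np.array([-ex[1],ex[0],0]),f[2]],2),"T",s["wrist_torque"].round(2),"w",round(s["gripper_width"],1),"gf",round(s["grasp_force"],1))
E
python3 -c "
from h import *
chk()"
```

```text
t 4.35 x,z -209.4 69.1 r 220.5 theta 0.303 Fx,Fy,Fz box [-3.17  0.26 -1.78] T [ 0.84 -0.32  0.02] w 10.1 gf 58.6
```

Request:
carry_out(
  motion=[
    [0,0,0,0,12.5,-30.5,-0.9],
    [0,0,0,0,29.5,-59,-0.9],
    [0,0,0,0,50.5,-84,-0.9],
    [0,0,0,0,75,-106,-0.9],
    [0,0,0,0,102.5,-124.5,-0.9],
  ],
)

```text
clock: 4.97
position: [503.0, -31.2, 292.1]
ee_rot: [0.989, -0.147, 0.002, -0.003]
contact_force: [-0.5, 5.2, 4.3]
gripper_width: 9.8
grasp_force: 60.2
```

```bash
python3 -c "
from h import *
chk()"
```

```text
t 4.97 x,z -108.8 195.4 r 223.6 theta 1.047 Fx,Fy,Fz box [-4.79 -1.96  4.26] T [ 1.91 -0.05 -0.13] w 9.8 gf 60.2
```

Request:
carry_out(
  motion=[
    [0,0,0,0,15,-7.5,-0.9],
    [0,0,0,0,30,-13.5,-0.9],
    [0,0,0,0,40,-17,-0.9],
    [0,0,0,0,51,-20.5,-0.9],
    [0,0,0,0,51,-20.5,-0.9],
  ],
)

```text
clock: 5.6
position: [487.2, -82.2, 311.9]
ee_rot: [0.989, -0.148, 0.001, -0.0]
contact_force: [-2.2, 4.5, 8.9]
gripper_width: 9.5
grasp_force: 63.4
```

```bash
python3 -c "
from h import *
chk()"
```

```text
t 5.6 x,z -55.5 215.2 r 222.3 theta 1.303 Fx,Fy,Fz box [-3.63 -3.39  8.93] T [1.06 0.79 0.04] w 9.5 gf 63.4
```

Request:
carry_out(
  motion=[
    [0,0,0,0,0,0,-0.75],
    [0,0,0,0,0,0,-0.65],
    [0,0,0,0,0,0,-0.65],
    [0,0,0,0,0,0,-0.65],
  ],
)

```text
clock: 6.1
position: [486.9, -82.0, 308.7]
ee_rot: [0.989, -0.148, -0.001, 0.0]
contact_force: [-0.1, 0.0, 0.2]
gripper_width: 15.2
grasp_force: 0.2
```

```bash
python3 -c "
from h import *
chk()"
```

```text
t 6.1 x,z -55.6 212.0 r 219.2 theta 1.299 Fx,Fy,Fz box [-0.02 -0.09  0.19] T [0.14 0.06 0.02] w 15.2 gf 0.2
```

Request:
carry_out(
  motion=[
    [0,0,0,0,9,-2,-0.65],
    [0,0,0,0,18,-4,-0.65],
    [0,0,0,0,27,-5.5,-0.65],
    [0,0,0,0,36,-6.5,-0.65],
    [0,0,0,0,43.5,-7,-0.65],
  ],
)

```text
clock: 6.72
position: [474.3, -124.3, 316.5]
ee_rot: [0.989, -0.149, 0.0, 0.0]
contact_force: [-0.1, 0.1, 0.3]
gripper_width: 15.3
grasp_force: 0.1
```

Request:
carry_out(
  motion=[
    [0,0,0,0,6,0,-0.65],
    [0,0,0,0,12,0,-0.65],
    [0,0,0,0,17,0,-0.65],
    [0,0,0,0,22,0,-0.65],
    [0,0,0,0,22,0,-0.65],
  ],
)

```text
clock: 7.35
position: [467.9, -144.8, 316.3]
ee_rot: [0.989, -0.149, -0.0, 0.0]
contact_force: [-0.5, -0.3, 0.6]
gripper_width: 14.9
grasp_force: 0.1
```

```bash
python3 -c "
from h import *
chk();c=Cam('side');cv2.imwrite('pics/s2.png',c.img)"
```

```text
t 7.35 x,z 10.0 219.6 r 219.8 theta 1.601 Fx,Fy,Fz box [ 0.42 -0.37  0.58] T [-0.06 -0.02  0.03] w 14.9 gf 0.1
```

View pics/s2.png

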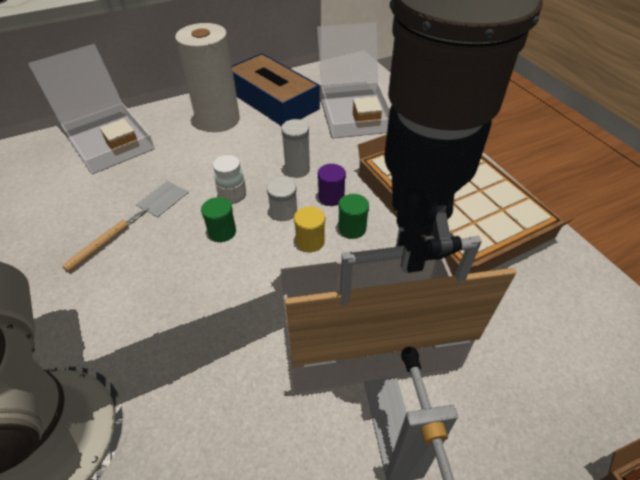

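The lid is upright and caged in the gripper. The buffer ball shows in the first top view at about (502,268). I'll use that to predict the rest angle, which will still be felt out.

Request:
carry_out(
  motion=[
    [0,0,0,0,6,0,-0.65],
    [0,0,0,0,12,1,-0.65],
    [0,0,0,0,18,1.5,-0.65],
    [0,0,0,0,24,2.5,-0.65],
    [0,0,0,0,28,3,-0.65],
  ],
)

```text
clock: 8.02
position: [459.6, -171.8, 313.1]
ee_rot: [0.989, -0.149, -0.0, 0.0]
contact_force: [-0.7, -0.1, 1.0]
gripper_width: 14.9
grasp_force: 0.1
```

```bash
python3 -c "
from h import *
from scipy.optimize import brentq
chk()
T=Cam('top');b=np.load('box.npy')
h=box(b,[80,0,0])[0];ex=np.array([np.cos(b[2]),np.sin(b[2]),0])
for uv in [(502,268),(410,355)]:
  C=T if uv[0]>450 else Cam('side')
  p=C.ray(uv,200);X=(p-h)@ex;print(p,X,(p-h)@np.array([-ex[1],ex[0],0]),'theta',brentq(lambda t:X*np.sin(t)+99.5*np.cos(t)-18,1.4,2.4))
"
```

```text
t 8.03 x,z 38.2 216.4 r 219.8 theta 1.73 Fx,Fy,Fz box [ 0.33 -0.58  1.04] T [-0.05  0.02  0.02] w 14.9 gf 0.1
[ 449.73023068 -199.81985905  200.        ] 67.95595545192587 -0.8241785084645052 theta 2.02005499077467
[ 451.77563972 -196.29443513  200.        ] 63.98520523016382 0.09530755561806982 theta 1.9895307855189752
```

Request:
carry_out(
  motion=[
    [0,0,0,0,6.5,1,-0.65],
    [0,0,0,0,13,2.5,-0.65],
    [0,0,0,0,19.5,4.5,-0.65],
    [0,0,0,0,26,6.5,-0.65],
    [0,0,0,0,31,8,-0.65],
  ],
)

```text
clock: 8.75
position: [450.5, -201.4, 305.1]
ee_rot: [0.989, -0.149, -0.0, -0.0]
contact_force: [0.4, -0.4, -1.1]
gripper_width: 15.1
grasp_force: 0.2
```

Request:
carry_out(
  motion=[
    [0,0,0,0,3,1,-0.65],
    [0,0,0,0,5.5,1.8,-0.65],
    [0,0,0,0,5.5,1.8,-0.65],
  ],
)

```text
clock: 9.12
position: [449.0, -206.3, 303.4]
ee_rot: [0.989, -0.148, -0.0, 0.0]
contact_force: [0.1, -0.2, 0.4]
gripper_width: 15.0
grasp_force: 0.3
```

```bash
python3 -c "
from h import *
chk()"
```

```text
t 9.12 x,z 74.3 206.7 r 219.7 theta 1.9 Fx,Fy,Fz box [0.18 0.18 0.42] T [-0.17  0.04  0.01] w 15.0 gf 0.3
```

Request:
carry_out(
  motion=[
    [0,0,0,0,2.5,1,-0.65],
    [0,0,0,0,5,2,-0.65],
    [0,0,0,0,5,2,-0.65],
  ],
)

```text
clock: 9.5
position: [447.6, -211.1, 301.4]
ee_rot: [0.989, -0.148, -0.0, 0.0]
contact_force: [0.5, -1.6, -0.7]
gripper_width: 15.0
grasp_force: 0.3
```

Request:
carry_out(
  motion=[
    [0,0,0,0,2.5,1,-0.65],
    [0,0,0,0,5,2,-0.65],
    [0,0,0,0,5,2,-0.65],
  ],
)

```text
clock: 9.88
position: [446.1, -215.9, 299.4]
ee_rot: [0.989, -0.148, -0.0, 0.0]
contact_force: [-0.2, -0.7, -0.7]
gripper_width: 15.1
grasp_force: 0.3
```

```bash
python3 -c "
from h import *
chk()"
```

```text
t 9.88 x,z 84.4 202.7 r 219.6 theta 1.949 Fx,Fy,Fz box [ 0.7   0.02 -0.68] T [-0.17  0.    0.08] w 15.1 gf 0.3
```

Request:
carry_out(
  motion=[
    [0,0,0,0,2.5,1,-0.65],
    [0,0,0,0,5,2.2,-0.65],
    [0,0,0,0,5,2.2,-0.65],
  ],
)

```text
clock: 10.25
position: [444.6, -220.7, 297.2]
ee_rot: [0.989, -0.148, -0.0, 0.0]
contact_force: [-0.1, -0.2, -0.8]
gripper_width: 14.6
grasp_force: 0.4
```

```bash
python3 -c "
from h import *
chk()"
```

```text
t 10.25 x,z 89.4 200.5 r 219.6 theta 1.974 Fx,Fy,Fz box [ 0.22  0.   -0.78] T [-0.22 -0.03  0.01] w 14.6 gf 0.4
```

Request:
carry_out(
  motion=[
    [0,0,0,0,2,1,-0.65],
    [0,0,0,0,4,1.9,-0.65],
    [0,0,0,0,4,1.9,-0.65],
  ],
)

```text
clock: 10.62
position: [443.4, -224.4, 295.3]
ee_rot: [0.989, -0.148, -0.0, -0.0]
contact_force: [0.5, -0.1, -0.1]
gripper_width: 15.2
grasp_force: 0.0
```

```bash
python3 -c "
from h import *
chk()"
```

```text
t 10.62 x,z 93.3 198.6 r 219.4 theta 1.994 Fx,Fy,Fz box [-0.08  0.5  -0.13] T [-0.    0.05  0.01] w 15.2 gf 0.0
```

Request:
carry_out(
  motion=[
    [0,0,0,0,2,1,-0.65],
    [0,0,0,0,4,2,-0.65],
    [0,0,0,0,4,2,-0.65],
  ],
)

```text
clock: 11.0
position: [442.5, -227.9, 293.5]
ee_rot: [0.989, -0.148, 0.0, -0.0]
contact_force: [0.5, 2.8, 0.9]
gripper_width: 14.9
grasp_force: 1.4
```

```bash
python3 -c "
from h import *
chk()"
```

```text
t 11.0 x,z 97.0 196.8 r 219.4 theta 2.013 Fx,Fy,Fz box [-2.87 -0.31  0.92] T [ 0.79 -0.12 -0.03] w 14.9 gf 1.4
```

The buffer is felt: 2.9 N back at the bar at lid angle ≈2.0. I'll back off to the no-force spot, open and rise.

Request:
carry_out(
  motion=[
    [0,0,0,0,-2,-1,-0.65],
    [0,0,0,0,-4,-2,-0.65],
    [0,0,0,0,-4,-2,-0.5],
    [0,0,0,0,-4,-2,-0.3],
    [0,0,0,0,-4,-2,-0.2],
  ],
)

```text
clock: 11.62
position: [443.4, -224.4, 295.4]
ee_rot: [0.989, -0.148, -0.0, 0.0]
contact_force: [-0.5, -0.3, 0.3]
gripper_width: 34.2
grasp_force: 0.0
```

Request:
carry_out(
  motion=[
    [0,0,0,0,0,0,0],
    [0,0,0,0,0,-15,0],
    [0,0,0,0,0,-40,0],
    [0,0,0,0,0,-70,0],
    [0,0,0,0,0,-90,0],
  ],
)

```text
clock: 12.25
position: [443.8, -224.6, 388.3]
ee_rot: [0.989, -0.148, 0.002, 0.0]
contact_force: [0.1, -0.4, -0.4]
gripper_width: 42.9
grasp_force: 0.0
```

Request:
carry_out(
  motion=[
    [0,0,0,0,-30,0,0],
    [0,0,0,0,-80,0,0.5],
    [0,0,0,0,-130,0,1],
    [0,0,0,0,-180,0,1],
    [0,0,0,0,-230,0,1],
  ],
)

```text
clock: 12.88
position: [511.4, -3.0, 386.9]
ee_rot: [0.989, -0.148, 0.001, -0.0]
contact_force: [0.2, -1.4, -1.1]
gripper_width: 85.5
grasp_force: 0.0
```

```bash
python3 -c "
from h import *
chk();togo([478.5,260,180])
a=Cam('side').img;b=Cam('wrist');cv2.imwrite('pics/m3.png',cv2.resize(np.hstack([a,b.img]),(800,300),interpolation=cv2.INTER_AREA))"
```

```text
t 12.88 x,z -138.3 290.2 r 321.5 theta 1.11 Fx,Fy,Fz box [ 1.25  0.55 -1.13] T [-0.05 -0.07 -0.03] w 85.5 gf 0.0
turn [0. 0. 0.] shift [-109.  -241.6  206.9] | pos [511.4  -3.  386.9] F [ 0.16 -1.36 -1.13] t 12.88 w 85.5
```

View pics/m3.png

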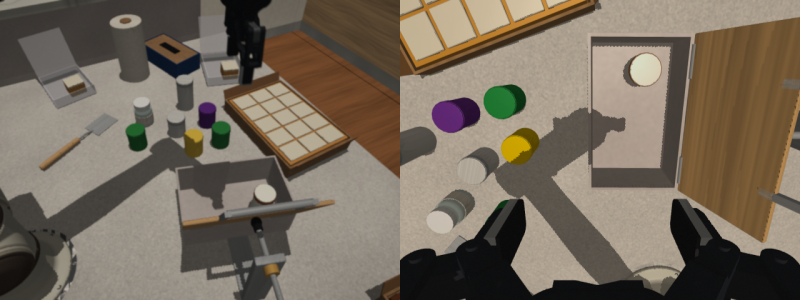

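The lid stays open on the buffer, and the box is open with the white jar at its far (+y) end. Next I'll move over the short tin with the jaws turned about 43° to clear its neighbours.

Request:
carry_out(
  motion=[
    [0,0,0.15,-22,-49,30,1],
    [0,0,0.3,-44,-98,70,1],
    [0,0,0.45,-66,-147,110,1],
    [0,0,0.6,-88,-196,150,1],
    [0,0,0.75,-109,-241.5,187,1],
  ],
)

```text
clock: 13.6
position: [479.3, 249.3, 206.6]
ee_rot: [0.865, -0.502, 0.001, -0.001]
contact_force: [0.2, 0.2, 0.7]
gripper_width: 85.5
grasp_force: 0.0
```

Request:
carry_out(
  motion=[
    [0,0,0,0,0,0,1],
    [0,0,0,0,0,0,1],
  ],
)

```text
clock: 13.85
position: [479.7, 247.9, 207.2]
ee_rot: [0.866, -0.5, 0.0, -0.0]
contact_force: [-0.3, -0.4, 0.6]
gripper_width: 85.3
grasp_force: 0.0
```

```bash
python3 -c "
from h import *
togo([478.5,260,180]);print(read_state()['joints'])
c=Cam('wrist');cv2.imwrite('pics/w4.png',c.img)
a=np.linspace(0,6.28,9)[:8]
for X in ([478.9,262.4],[477.8,257]): print(c.proj([[*X,70],[X[0]+28,X[1],70],[X[0],X[1]+28,70]]).round(0).tolist())"
```

```text
turn [0. 0. 0.] shift [-11.1  -5.   27.2] | pos [479.7 247.9 207.2] F [-0.27 -0.4   0.64] t 13.85 w 85.3
[ 7.77861811e-01  2.72061745e-01 -2.59776264e-01  8.39948609e-04
 -1.03785720e+00 -2.54193483e-01]
[[308.0, 249.0], [272.0, 230.0], [289.0, 281.0]]
[[313.0, 243.0], [278.0, 224.0], [294.0, 276.0]]
```

View pics/w4.png

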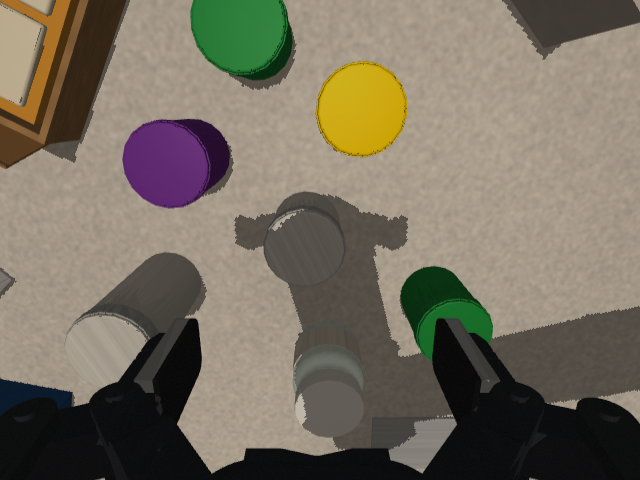

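The wrist view shows the tin's top disc centred at about (304.5,246.5). The purple, yellow and green ones are clear of it and the jar is behind.

```bash
python3 -c "
from h import *
c=Cam('wrist');p=c.ray((304.5,246.5),70);print(p,c.proj([[p[0],p[1],70],[p[0]+28,p[1],70]]))
togo([p[0],p[1],40])"
```

```text
[482.22635403 262.03005525  70.        ] [[304.5        246.5       ]
 [268.76590342 227.11760806]]
turn [0. 0. 0.] shift [-11.5  -8.8 167.9] | pos [479.9 247.4 207.9] F [-0.    0.41  0.32] t 13.95 w 85.5
```

Request:
carry_out(
  motion=[
    [0,0,0,-6,-4,40,1],
    [0,0,0,-11.7,-8,80,1],
    [0,0,0,-11.7,-8,120,1],
    [0,0,0,-11.7,-8,155,1],
    [0,0,0,-11.7,-8,174,1],
  ],
)

```text
clock: 14.58
position: [480.7, 260.8, 31.8]
ee_rot: [0.865, -0.501, 0.0, 0.0]
contact_force: [0.3, -0.2, 0.2]
gripper_width: 85.5
grasp_force: 0.0
```

Request:
carry_out(
  motion=[
    [0,0,0,0,0,0,0.8],
    [0,0,0,0,0,0,0.6],
    [0,0,0,0,0,0,0.45],
    [0,0,0,0,0,0,0.35],
    [0,0,0,0,0,0,0.2],
  ],
)

```text
clock: 15.2
position: [481.0, 262.7, 33.7]
ee_rot: [0.866, -0.5, 0.001, -0.001]
contact_force: [-1.0, -0.6, 5.9]
gripper_width: 55.0
grasp_force: 63.2
```

Request:
carry_out(
  motion=[
    [0,0,0,0,0,0,0.1],
    [0,0,0,0,0,0,0.1],
    [0,0,0,0,0,0,0.1],
  ],
)

```text
clock: 15.58
position: [481.0, 262.7, 33.7]
ee_rot: [0.866, -0.5, 0.001, -0.001]
contact_force: [-0.2, -0.2, 5.6]
gripper_width: 54.9
grasp_force: 63.2
```

```bash
python3 -c "
from h import *
b=np.load('box.npy');e=box(b,[0,-55,5])[0];print(e);chk();togo([e[0],e[1],205],b[2])"
```

```text
[441.41018736 -42.47704458   5.        ]
t 15.57 x,z -383.3 -63.0 r 388.4 theta -0.179 Fx,Fy,Fz box [ 0.3  -0.14  5.6 ] T [-0.14  0.12  0.01] w 54.9 gf 63.2
turn [-0.0025 -0.0008 -0.7488] shift [ 244.4  186.4 -171.8] | pos [481.  262.7  33.7] F [-0.22 -0.24  5.6 ] t 15.57 w 54.9
```

Request:
carry_out(
  motion=[
    [0,0,0,0,0,-15,0.1],
    [0,0,0,0,0,-45,0.1],
    [0,0,0,0,0,-85,0.1],
    [0,0,0,0,0,-125,0.1],
    [0,0,0,0,0,-150,0.1],
  ],
)

```text
clock: 16.2
position: [480.0, 262.0, 184.7]
ee_rot: [0.866, -0.5, 0.0, -0.001]
contact_force: [-0.2, 0.1, -2.4]
gripper_width: 54.6
grasp_force: 63.9
```

Request:
carry_out(
  motion=[
    [0,0,-0.1,30,23,0,0.1],
    [0,0,-0.2,60,46,0,0.1],
    [0,0,-0.3,90,69,0,0.1],
    [0,0,-0.4,120,92,0,0.1],
    [0,0,-0.5,150,115,0,0.1],
  ],
)

```text
clock: 16.82
position: [454.4, 73.2, 182.5]
ee_rot: [0.963, -0.269, -0.0, 0.0]
contact_force: [0.2, 0.4, -2.3]
gripper_width: 54.6
grasp_force: 64.0
```

```bash
python3 -c "
from h import *
b=np.load('box.npy');e=box(b,[0,-55,5])[0];chk();togo([e[0],e[1],185],b[2])"
```

```text
t 16.82 x,z -194.4 85.8 r 212.5 theta 0.4 Fx,Fy,Fz box [-0.4  0.1 -2.3] T [-0.   -0.04 -0.03] w 54.6 gf 64.0
turn [ 2.000e-04  7.000e-04 -2.463e-01] shift [ 48.9 105.7  -2.5] | pos [454.4  73.2 182.5] F [ 0.21  0.35 -2.3 ] t 16.82 w 54.6
```

Request:
carry_out(
  motion=[
    [0,0,-0.08,15,35,0,0.1],
    [0,0,-0.16,32,70,0,0.1],
    [0,0,-0.22,42,92,0,0.1],
    [0,0,-0.246,49,105.7,0,0.1],
    [0,0,-0.246,49,105.7,0,0.1],
  ],
)

```text
clock: 17.45
position: [441.3, -42.0, 182.4]
ee_rot: [0.988, -0.151, -0.0, -0.0]
contact_force: [0.3, 0.4, -2.8]
gripper_width: 55.0
grasp_force: 64.0
```

Request:
carry_out(
  motion=[
    [0,0,0,0,0,30,0.1],
    [0,0,0,0,0,60,0.1],
    [0,0,0,0,0,85,0.1],
    [0,0,0,0,0,105,0.1],
    [0,0,0,0,0,118,0.1],
  ],
)

```text
clock: 18.08
position: [442.0, -40.7, 63.6]
ee_rot: [0.989, -0.15, -0.0, 0.0]
contact_force: [-0.0, 0.1, -3.1]
gripper_width: 54.9
grasp_force: 64.0
```

Request:
carry_out(
  motion=[
    [0,0,0,0,0,8,0.1],
    [0,0,0,0,0,13,0.1],
    [0,0,0,0,0,16,0.1],
    [0,0,0,0,0,16,0.1],
  ],
)

```text
clock: 18.58
position: [442.4, -41.1, 48.4]
ee_rot: [0.989, -0.15, 0.0, -0.0]
contact_force: [0.7, 0.3, -1.7]
gripper_width: 55.4
grasp_force: 64.0
```

```bash
python3 -c "
from h import *
b=np.load('box.npy');e=box(b,[0,-55,5])[0];chk();togo([e[0],e[1],38.7],b[2])"
```

```text
t 18.57 x,z -81.6 -48.3 r 94.8 theta -0.55 Fx,Fy,Fz box [-0.47  0.57 -1.68] T [ 0.01  0.04 -0.01] w 55.4 gf 64.0
turn [-0.0002 -0.0003 -0.0037] shift [-0.5  1.6  9.7] | pos [442.4 -41.1  48.4] F [ 0.68  0.28 -1.68] t 18.57 w 55.4
```

Request:
carry_out(
  motion=[
    [0,0,0,0,1,3,0.1],
    [0,0,0,0,1,6,0.1],
    [0,0,0,0,1,7.5,0.1],
    [0,0,0,0,1,7.5,0.1],
  ],
)

```text
clock: 19.08
position: [441.9, -42.1, 40.6]
ee_rot: [0.989, -0.15, -0.0, 0.0]
contact_force: [0.1, -0.4, -1.4]
gripper_width: 55.1
grasp_force: 64.0
```

Request:
carry_out(
  motion=[
    [0,0,0,0,0,0.7,0.1],
    [0,0,0,0,0,1.2,0.1],
    [0,0,0,0,0,1.2,0.1],
  ],
)

```text
clock: 19.45
position: [441.9, -42.1, 39.6]
ee_rot: [0.989, -0.15, -0.0, -0.0]
contact_force: [-0.8, -1.3, -3.0]
gripper_width: 55.2
grasp_force: 64.0
```

```bash
python3 -c "
from h import *
chk();togo([0,0,0])"
```

```text
t 19.45 x,z -80.5 -57.1 r 98.7 theta -0.633 Fx,Fy,Fz box [ 1.53 -0.42 -2.96] T [ 0.03 -0.03  0.01] w 55.2 gf 64.0
turn [0. 0. 0.] shift [-434.5   91.1   39.6] | pos [441.9 -42.1  39.6] F [-0.85 -1.34 -2.96] t 19.45 w 55.2
```

Request:
carry_out(
  motion=[
    [0,0,0,0,0,0.7,0.1],
    [0,0,0,0,0,1,0.1],
    [0,0,0,0,0,1,0.1],
  ],
)

```text
clock: 19.82
position: [441.9, -42.1, 38.7]
ee_rot: [0.989, -0.15, 0.0, -0.0]
contact_force: [-1.2, 0.1, -0.9]
gripper_width: 54.8
grasp_force: 64.0
```

Request:
carry_out(
  motion=[
    [0,0,0,0,0,0.7,0.1],
    [0,0,0,0,0,0.7,0.1],
    [0,0,0,0,0,0.7,0.1],
  ],
)

```text
clock: 20.2
position: [442.0, -42.1, 38.6]
ee_rot: [0.989, -0.15, 0.0, 0.0]
contact_force: [-2.6, 0.0, 6.6]
gripper_width: 54.8
grasp_force: 65.0
```

Floor contact is felt at the expected height. I'll release and rise.

Request:
carry_out(
  motion=[
    [0,0,0,0,0,-0.4,0.32],
    [0,0,0,0,0,-0.4,0.4],
    [0,0,0,0,0,-0.4,0.5],
    [0,0,0,0,0,-0.4,0.65],
    [0,0,0,0,0,-0.4,0.65],
  ],
)

```text
clock: 20.82
position: [441.9, -42.1, 38.2]
ee_rot: [0.989, -0.15, -0.0, 0.0]
contact_force: [0.0, -0.6, 0.1]
gripper_width: 70.4
grasp_force: 0.0
```

Request:
carry_out(
  motion=[
    [0,0,0,0,0,-10,0.65],
    [0,0,0,0,0,-30,0.65],
    [0,0,0,0,0,-60,0.65],
    [0,0,0,0,0,-100,0.65],
    [0,0,0,0,0,-150,0.65],
  ],
)

```text
clock: 21.45
position: [441.1, -42.3, 189.7]
ee_rot: [0.989, -0.15, -0.001, 0.0]
contact_force: [1.1, 1.4, 0.3]
gripper_width: 70.4
grasp_force: 0.0
```

Request:
carry_out(
  motion=[
    [0,0,0,0,-20,-50,0.65],
    [0,0,0,0,-60,-90,0.65],
    [0,0,0,0,-100,-90,0.65],
    [0,0,0,0,-130,-90,0.65],
    [0,0,0,0,-130,-90,0.65],
  ],
)

```text
clock: 22.08
position: [480.7, 83.3, 278.7]
ee_rot: [0.989, -0.149, 0.0, -0.0]
contact_force: [0.1, -0.2, -0.4]
gripper_width: 70.8
grasp_force: 0.0
```

```bash
python3 -c "
from h import *
chk()
a=Cam('side').img;b=Cam('wrist');cv2.imwrite('pics/m5.png',cv2.resize(np.hstack([a,b.img]),(800,300),interpolation=cv2.INTER_AREA))"
```

```text
t 22.07 x,z -211.8 182.0 r 279.2 theta 0.694 Fx,Fy,Fz box [ 0.13  0.17 -0.42] T [-0.05  0.05 -0.05] w 70.8 gf 0.0
```

View pics/m5.png

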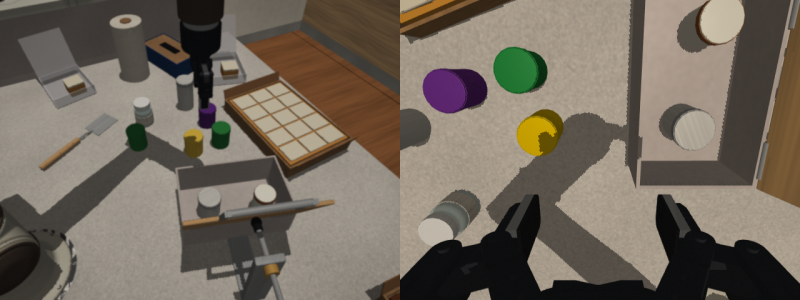

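The tin stands upright in the empty end of the box (side view about (208,200), wrist view (693,130)). The lid is open on its buffer, the bystanders are in place and the arm is clear.

```bash
python3 -c "
from bench import *
print(job_done())"
```

```text
the job is handed in; nothing more can be done
None
```

I eased the lid over onto its buffer (felt at about 2.0 rad), where it stays open by itself. The short tin stands upright at the empty end of the box, the other tin and the jars were not touched, and the job was handed in at about 22 s.

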